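Shut the fan cover and heat-pipe strap of an opened console

TASK

On the repair bench, press both hinged metal parts of the opened console down until their catches hold them fully home: the wide fan cover and the narrow heat-pipe strap. Each first clicks into a half-shut notch, which is not enough; push on, firmly but gently, until it snaps fully flat and stays so when you let go. Keep clear of the lamp overhead and leave the things lying around where they are.

Things in the scene. Friction and masses are not known exactly. Their poses are not given: they have to be found in the camera images.
- cradle: Fixed black rubber service cradle, 230 x 300 x 16 mm, under the console. Origin: centre of its underside, on the bench. Its x axis points level from the hinges towards the free ends of both covers (roughly to the robot's right, 50 to 85 degrees clockwise from straight ahead), z up.
- console (a point): Centre of the opened console at the height of its walls' top edges, 60 mm above the bench: a black tub, 250 (cradle's x) x 330 mm (y), with board, copper heat sink and pipes in it, nothing higher than 60 mm but the two covers. It stands on springy foam over the cradle: it cannot slide or turn, but sinks level about 1 mm for each 3 N of pressing (12 mm at most) and comes back up.
- fan_cover (a joint): Opening angle of the fan cover, rad: 0 = shut flat and level, grows as its free end rises; starts at 0.75 to 1.0, limit 1.25. Plain aluminium plate with a round grille, 88 mm from hinge to free end, 96 mm wide, 3 mm thick. The hinge axis runs along the cradle's y; when shut the free end points to the cradle's +x. It bends if pressed with more than 40 N.
- fan_cover_pad (a point): Press point on the fan cover's top face, on its centre line, 11 mm from the free end, 77 mm from the hinge axis. Frame turns with the cover: x from hinge to free end, z out of the top face, which lies 3 mm above the hinge axis when shut. Pressing here, the cover swings down at 1 to 4 N; let go at over 0.25 rad it springs back up to 0.5 or more.
- fan_cover_hinge (a point): Point on the fan cover's hinge axis, midway along it, 62.5 mm above the bench (unloaded). Frame turns with the cover. Catches: a light one at about 0.25 rad (4 to 8 N at the press point), after which the cover rests half shut at 0.1 to 0.22; then a firm one at about 0.1 rad (8 to 18 N, different every time), after which it snaps to 0 (within 0.02) and is held.
- strap (a joint): Opening angle of the heat-pipe strap, rad, same sense as the fan cover's; starts at 0.75 to 1.0, limit 1.25. Plain aluminium strap, 74 mm from hinge to free end, 30 mm wide, 3 mm thick, with two 1 mm ribs; it shuts over three copper pipes. Hinge axis along the cradle's y; when shut the free end points to the cradle's +x. It bends if pressed with more than 40 N.
- strap_pad (a point): Press point on the strap's top face, on its centre line, 11 mm from the free end, 63 mm from the hinge axis. Frame turns with the strap: x from hinge to free end, z out of the top face, which lies 3 mm above the hinge axis when shut. Pressing here, the strap swings down at 1 to 4 N; let go at over 0.3 rad it springs back up to 0.5 or more.
- strap_hinge (a point): Point on the strap's hinge axis, midway along it, 62.5 mm above the bench (unloaded). Frame turns with the strap. Catches: a light one at about 0.3 rad (4 to 8 N at the press point), after which the strap rests half shut at 0.1 to 0.24; then a firm one at about 0.13 rad (8 to 18 N, different every time), after which it snaps to 0 (within 0.02) and is held.
- lamp: Fixed dark bench lamp; origin on the bench, axes within 2 degrees of the cradle's. Its bar hangs over the free ends of both covers: a tool pointing straight down does not fit under it; lean the tool 30 to 45 degrees to come in under the bar from the hinge side (the -x side, the robot's left). Post 24 x 14 mm at x 0.015, y +0.268 of this frame, foot 100 x 80 x 14 mm.
- lamp_bar (a point): Centre of the underside of the lamp's bar, 220 mm above the bench. The bar is 56 mm wide (lamp's x), 460 mm long (lamp's y), 14 mm thick.
- screw_dish: Loose bystander: low round steel dish, 90 mm across, 22 mm high. Origin: centre of its underside.
- screwdriver: Loose bystander: a screwdriver lying on the bench. Origin: under its middle; it lies along its x axis.
- cleaner: Loose bystander: small upright grey bottle, 44 mm across, 110 mm high. Origin: centre of its underside.

How it is judged:
At the end, for the whole second after the job is handed in: With the robot clear, the fan cover and the strap both stay shut by their catches: each opening angle under 0.05 rad (under about 4 mm at the free end) (value of joint each of fan_cover, strap below 0.05 rad); the robot touches nothing.
It fails at once if a cover is pressed with more than 40 N (contact force between any of the arm, the fingers and fan_cover above 40 N or contact force between any of the arm, the fingers and strap above 40 N).
It fails at once if the lamp is bumped with more than 5 N (contact force between any of the arm, the fingers and lamp above 5 N).
It fails at once if a bystander (dish, screwdriver, bottle) is shifted by more than 20 mm (distance of any of screw_dish, screwdriver, cleaner from where it was at the start of the episode above 0.02 m).
It also fails if it takes over 42 s, if anything falls off the work surface, if the arm or the gripper's body presses on something with over 40 N, if the wrist force passes 120 N, or if a joint passes its speed limit or range.

ROBOT

A 7-joint arm with a two-finger parallel gripper is mounted at the origin on the work surface. World frame = base frame: x ahead of the robot, y to its left, z up, the work surface at z = 0. Lengths are in m, angles in rad, forces in N, time in s.
With the tool pointing down it reaches from about 0.425 to 0.875 m from the base axis. Payload 4.7 kg.
Tool frame: the origin (TCP) lies at the very end of the fingers, on their centre line; the grasp point (between the pads) lies 19 mm behind it (ctrl.grip_depth is the distance from the TCP to the grasp point, in m); z points along the fingers, y is the direction in which the jaws open and shut (so a half turn about z gives the same grasp; the last joint's range is limited). The gripper opens to 87 mm and grips with 3 to 60 N. Pads are 19 mm wide; open, the fingers measure 117 mm over their backs; the gripper's body (75 mm by 190 mm) begins 51 mm behind the grasp point.
Start: joints at [-1.215, 0.321, -0.07, 1.45, 0.023, 1.371, -0.057], TCP at [0.218, 0.612, 0.223] pointing down, gripper open.
Joint ranges: [-2.86, 2.86], [-0.3, 2.09], [-1.38, 1.24], [0.06, 2.45], [-1.56, 4.7], [0.09, 2.05], [-2.69, 2.69]. Speed limits (rad/s): [2.57, 2.57, 3.14, 3.14, 3.14, 3.14, 3.14].

INTERFACE

Orientations are given as a rotation vector (axis times angle).
In Python, from bench import ctrl, cams gives the robot as it stands.
- The arm moves only by the tool move_arm, never from a script. Its argument "deltas" is a list of rows, each an object with "linear": the shift along the tool's x, y, z as a fraction of full scale, a list of three; "turn": the turn, a rotation vector about the tool's x, y, z as a fraction of full scale, a list of three; "claw": the closure, from 0 (fully open) to 1 (shut). In form: [{"linear": [tx, ty, tz], "turn": [wx, wy, wz], "claw": claw}, ...]. A call has 1 to 20 rows; each row shifts and turns the commanded pose from where the row before left it, along the tool's axes as they then stand; what a row does not reach is not made up. Full scale, the value 1, is 0.03 m for a shift and 4 degrees for a turn. A row lasts 1/12 s, in which the tool goes at most 41.7 mm and 7.16 degrees, less where a joint would pass 70% of its speed; a pose out of reach is approached as far as the arm can. A call with a number of a shift or a turn outside -1 to 1 is refused whole. A call with a gripper value outside its range is refused whole. The fingers move at their own pace and stop on an object; "grip_force" is the grip in N (left out, the last holds). Time passes only in rows, so rows that do not move let the fingers close. It gives the time, the measured TCP pose, the force and the opening at its end, in the units of the state.
- ctrl.get_state(): the state, without advancing time (a new reading comes with each control period).
- cams.get_image(name): name is "side" or "top"; returns a dict with "image" (480x640x3 uint8, red, green, blue), "K" (3x3 intrinsics, pixels), "world_from_camera" (4x4, takes a point from camera to world coordinates). Camera axes: x right, y down, z forward; pixel columns grow to the right and rows downward; lengths in m; the calibration is good to about 2 mm. A picture is of the moment at which its call begins. There is no depth.
- ctrl.close_job(): hands the job in, once; it reports no verdict.
The state is a dict: "time": time; "joint_positions": joint angles; "qd": joint speeds; "joint_torque": joint torques, N m; "position": TCP position; "tool_rot": TCP orientation; "ft_force": force on the tool from outside, world axes, zero at the start; "torque": the same for the moment, N m; "grip_width": opening from 0.0 (shut) to 1.0 (fully open).
Only numpy, scipy, OpenCV 4.12 (cv2) and the standard library are available. Lean on these libraries where they do the work, as an engineer would, in place of code of your own. Each camera call takes 0.05 s, during which the arm holds its last target. There are 200 camera calls.

## Working session

There is one attempt and no reset: what is moved stays moved. The work goes in short steps, Python scripts to look and compute and a tool call to move; the robot and the scene stay as the last step left them, time stands still between calls to the robot, and variables do not carry over. Pictures are saved under pics/ and viewed, about 8 in all and at most 12, crops included, and the job is handed in when it is done.

Besides the shell and the picture viewer there is one more tool, called after "Emit:" by a JSON object that holds its "fn" and its "kwargs", one argument or row to a line. move_arm: Moves the arm, as the interface text tells. Shift numbers are shares of 0.03 m and turn numbers shares of 4 degrees, none past 1 either way. Its arguments: {"type":"object","properties":{"deltas":{"type":"array"},"grip_force":{"type":"number"}},"required":["deltas"]}

```bash
mkdir -p pics
python3 - <<'E'
from bench import ctrl,cams
import cv2,numpy as np,pickle
s=ctrl.get_state();print(s)
d={}
for n in("top","side"):
    r=cams.get_image(n);d[n]=r;cv2.imwrite(f"pics/{n}0.png",r["image"][:,:,::-1]);print(n,r["K"].tolist(),np.round(r["world_from_camera"],4).tolist())
pickle.dump(d,open("c0.pkl","wb"))
E
```

```text
{'time': 0.0, 'joint_positions': array([-1.214911  ,  0.32183812, -0.07010189,  1.4516727 ,  0.02261443,
        1.37077721, -0.05691336]), 'qd': array([ 0.00132448, -0.00137212, -0.00086782, -0.00108733, -0.00032684,
       -0.0001801 , -0.00068921]), 'joint_torque': array([-2.96772059e-04, -4.91269076e+01, -4.03943919e-01, -3.12532103e+01,
       -6.37527765e-02,  4.36415698e-02,  1.59732731e-04]), 'position': array([0.21771862, 0.61187251, 0.22145298]), 'tool_rot': array([-5.34171947e-01, -3.09562198e+00,  2.97681030e-03]), 'ft_force': array([ 0.9357716 , -0.15593377, -0.03393485]), 'torque': array([0.0070817 , 0.03550704, 0.00822776]), 'grip_width': 1.0027029990649374}
top [[454.50603742297375, 0.0, 315.8777337679228], [0.0, 454.50603742297375, 233.6896028690365], [0.0, 0.0, 1.0]] [[-0.0116, -0.9904, 0.1379, 0.3336], [-0.9996, 0.0148, 0.0226, -0.0107], [-0.0244, -0.1376, -0.9902, 1.3128], [0.0, 0.0, 0.0, 1.0]]
side [[576.9959366939739, 0.0, 317.5601728729441], [0.0, 576.9959366939739, 234.3144860519633], [0.0, 0.0, 1.0]] [[0.7113, -0.4065, 0.5735, -0.1865], [-0.7029, -0.4164, 0.5766, -0.6843], [0.0044, -0.8132, -0.5819, 0.8369], [0.0, 0.0, 0.0, 1.0]]
```

View pics/top0.png

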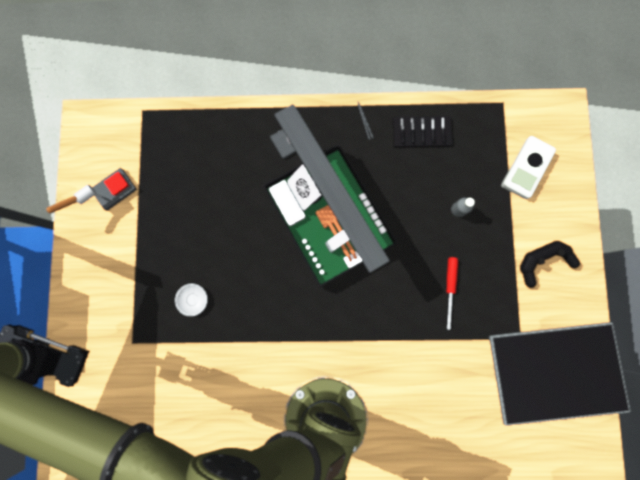

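View pics/side0.png

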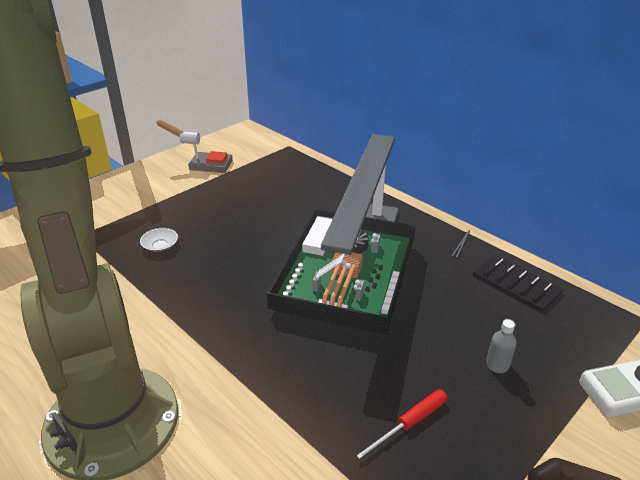

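Run:
```python
import pickle,cv2,numpy as np
d=pickle.load(open("c0.pkl","rb"))
a=cv2.resize(d["top"]["image"][90:300,250:410,::-1],None,fx=2.5,fy=2.5,interpolation=2)
b=cv2.resize(d["side"]["image"][190:340,260:420,::-1],None,fx=2.5,fy=2.5,interpolation=2)
c=np.zeros((525,800,3),np.uint8);c[:a.shape[0],:400]=a;c[:b.shape[0],400:]=b
cv2.imwrite("pics/crop.png",c)
```

```text
(no output)
```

View pics/crop.png

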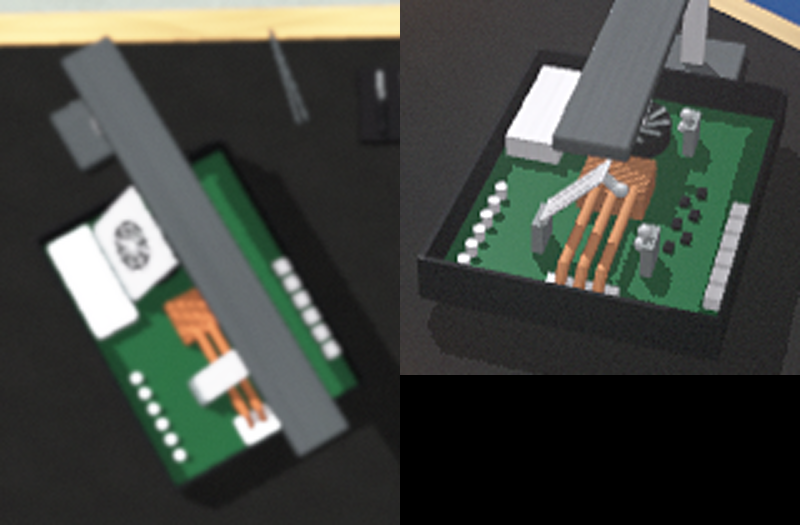

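```bash
cat > h.py <<'E'
import pickle,cv2,numpy as np
d=pickle.load(open("c0.pkl","rb"))
def ray(n,p):
    T=d[n]["world_from_camera"];v=T[:3,:3]@np.linalg.solve(d[n]["K"],[p[0],p[1],1.]);return T[:3,3],v/np.linalg.norm(v)
def plane(n,p,z):
    o,v=ray(n,p);return o+v*(z-o[2])/v[2]
def tri(a,b):
    (o,v),(q,w)=ray("top",a),ray("side",b)
    t=np.linalg.lstsq(np.c_[v,-w],q-o,rcond=None)[0];A=o+v*t[0];B=q+w*t[1];return (A+B)/2,np.linalg.norm(A-B)
def proj(n,P):
    T=d[n]["world_from_camera"];c=T[:3,:3].T@(np.array(P)-T[:3,3]);k=d[n]["K"]@c;return k[:2]/k[2]
E
python3 - <<'E'
from h import *
T=lambda u,v:((u+.5)/2.5+250-.5,(v+.5)/2.5+90-.5)
S=lambda u,v:((u-400+.5)/2.5+260-.5,(v+.5)/2.5+190-.5)
np.set_printoptions(precision=4,suppress=True)
print("bar",[plane("top",T(*p),.234) for p in[(62,62),(108,38),(346,426),(300,456)]])
print("tub",[plane("top",T(*p),.06) for p in[(40,242),(220,145),(178,487)]])
print("tubS",[plane("side",S(*p),.06) for p in[(418,258),(722,322),(787,90),(540,50)]])
im=d["top"]["image"]
for x0,x1,y0,y1 in[(322,352,225,256),(266,326,160,228)]:
    m=(im[y0:y1,x0:x1].min(2)>165).astype(np.uint8)
    cs,_=cv2.findContours(m,0,2)
    for c in cs:
        if cv2.contourArea(c)>60:
            q=cv2.approxPolyDP(c,2.5,True)[:,0]+[x0,y0];print(q.tolist(),cv2.contourArea(c),cv2.boxPoints(cv2.minAreaRect(c))+[x0,y0])
print("strap hinge side z.0655",plane("side",S(541,213),.0655))
print("strap end tri",tri(T(240,360),S(606,166)))
E
```

```text
bar [array([0.7854, 0.1136, 0.234 ]), array([0.8096, 0.0675, 0.234 ]), array([ 0.4181, -0.1565,  0.234 ]), array([ 0.3903, -0.1123,  0.234 ])]
tub [array([0.6451, 0.1584, 0.06  ]), array([ 0.755 , -0.0474,  0.06  ]), array([0.3673, 0.0057, 0.06  ])]
tubS [array([0.3625, 0.0123, 0.06  ]), array([ 0.4813, -0.2076,  0.06  ]), array([ 0.768 , -0.0497,  0.06  ]), array([0.6491, 0.1629, 0.06  ])]
[[343, 230], [327, 241], [331, 250], [348, 239]] 230.5 [[324.7692 241.1538]
 [343.     229.    ]
 [349.6154 238.9231]
 [331.3846 251.0769]]
[[303, 165], [287, 182], [283, 180], [269, 189], [289, 224], [304, 216], [302, 210], [320, 194]] 1573.0 [[265.3991 187.5236]
 [302.8369 164.485 ]
 [326.6652 203.206 ]
 [289.2275 226.2446]]
strap hinge side z.0655 [ 0.4691 -0.0214  0.0655]
strap end tri (array([ 0.4994, -0.0634,  0.1218]), np.float64(0.0029180311706675024))
```

```bash
cat >> h.py <<'E'
from scipy.spatial.transform import Rotation as Ro
yaw=np.radians(28.5);ey=np.array([np.cos(yaw),np.sin(yaw),0]);ex=np.array([ey[1],-ey[0],0]);C=np.array([.563,-.021,0])
def loc(p): q=np.array(p)-C; return np.array([q@ex,q@ey,p[2]])
def wor(l): return C+l[0]*ex+l[1]*ey+np.array([0,0,l[2]])
def tool(lean): 
    a=np.radians(lean);z=np.array([0,0,-1])*np.cos(a)+ex*np.sin(a);return np.c_[np.cross(ey,z),ey,z]
def plan(l,lean=None):
    from bench import ctrl
    s=ctrl.get_state();R=Ro.from_rotvec(s["tool_rot"]).as_matrix();p=s["position"]
    print("t",round(s["time"],2),"loc",loc(p).round(4),"F",s["ft_force"].round(1),"lean",np.degrees(np.arctan2(R[:,2]@ex,-R[2,2])).round(1))
    if l is not None: print("shift units(tool now)",(R.T@(wor(l)-p)/.03).round(2))
    if lean is not None:
        print("turn units",(np.degrees(Ro.from_matrix(R.T@tool(lean)).as_rotvec())/4).round(2))
        if l is not None: print("shift units(tool after)",(tool(lean).T@(wor(l)-p)/.03).round(2))
E
python3 - <<'E'
from h import *
np.set_printoptions(precision=4,suppress=True)
for n,h,e in[("fan",[(283,180),(302,210)],[(303.5,164.5),(320.5,194.5)]),("strap",[(326.5,241),(331,250.5)],[(343,229.5),(348.5,239)])]:
    print(n,"hinge",[loc(plane("top",p,.065)) for p in h])
    for z in(.11,.12,.13,.14): print(z,[loc(plane("top",p,z)) for p in e])
print("strapEnd",loc(np.array([.4994,-.0634,.1218])))
for n,p,z in[("dish",(191,299),.01),("cleaner",(463,207),.1)]: print(n,plane("top",p,z))
print("bar mid",loc(np.array([.601,-.0219,.22])))
plan([-.10,.06,.26],40)
E
```

```text
fan hinge [array([-0.0669,  0.1488,  0.065 ]), array([-0.0618,  0.047 ,  0.065 ])]
0.11 [array([0.0009, 0.1468, 0.11  ]), array([0.0004, 0.0509, 0.11  ])]
0.12 [array([-0.0001,  0.144 ,  0.12  ]), array([-0.0006,  0.0488,  0.12  ])]
0.13 [array([-0.0011,  0.1411,  0.13  ]), array([-0.0016,  0.0468,  0.13  ])]
0.14 [array([-0.0021,  0.1383,  0.14  ]), array([-0.0026,  0.0447,  0.14  ])]
strap hinge [array([-0.0449, -0.0626,  0.065 ]), array([-0.047 , -0.0917,  0.065 ])]
0.11 [array([ 0.0061, -0.0621,  0.11  ]), array([ 0.0062, -0.0915,  0.11  ])]
0.12 [array([ 0.005 , -0.0632,  0.12  ]), array([ 0.0051, -0.0924,  0.12  ])]
0.13 [array([ 0.004 , -0.0643,  0.13  ]), array([ 0.0041, -0.0932,  0.13  ])]
0.14 [array([ 0.0029, -0.0654,  0.14  ]), array([ 0.003 , -0.0941,  0.14  ])]
strapEnd [ 0.0069 -0.0761  0.1218]
dish [0.332 0.378 0.01 ]
cleaner [ 0.5692 -0.3806  0.1   ]
bar mid [0.0189 0.033  0.22  ]
t 0.1 loc [-0.721  -0.0014  0.2216] F [-0.2 -0.1  0.3] lean 0.1
shift units(tool now) [-16.77 -12.31  -1.26]
turn units [ 3.63 -9.53 10.05]
shift units(tool after) [-16.68   2.05  12.32]
```

Emit:
{"fn": "move_arm", "kwargs": {
  "deltas": [
    {"linear": [-0.88,-0.57,-0.065],"turn": [0,0,0],"claw": 1},
    {"linear": [-0.88,-0.57,-0.065],"turn": [0,0,0],"claw": 1},
    {"linear": [-0.88,-0.57,-0.065],"turn": [0,0,0],"claw": 1},
    {"linear": [-0.88,-0.57,-0.065],"turn": [0,0,0],"claw": 1},
    {"linear": [-0.88,-0.57,-0.065],"turn": [0,0,0],"claw": 1},
    {"linear": [-0.88,-0.57,-0.065],"turn": [0,0,0],"claw": 1},
    {"linear": [-0.88,-0.57,-0.065],"turn": [0,0,0],"claw": 1},
    {"linear": [-0.88,-0.57,-0.065],"turn": [0,0,0],"claw": 1},
    {"linear": [-0.88,-0.57,-0.065],"turn": [0,0,0],"claw": 1},
    {"linear": [-0.88,-0.57,-0.065],"turn": [0,0,0],"claw": 1},
    {"linear": [-0.88,-0.57,-0.065],"turn": [0,0,0],"claw": 1},
    {"linear": [-0.88,-0.57,-0.065],"turn": [0,0,0],"claw": 1},
    {"linear": [-0.88,-0.57,-0.065],"turn": [0,0,0],"claw": 1},
    {"linear": [-0.88,-0.57,-0.065],"turn": [0,0,0],"claw": 1},
    {"linear": [-0.88,-0.57,-0.065],"turn": [0,0,0],"claw": 1},
    {"linear": [-0.88,-0.57,-0.065],"turn": [0,0,0],"claw": 1}
  ]
}}

```text
time: 1.43
position: [0.5246, 0.2116, 0.2535]
tool_rot: [-0.534, -3.095, 0.0]
ft_force: [0.2, -0.2, 0.6]
grip_width: 0.008
```

```bash
python3 -c "
from h import *
plan([-.10,.096,.26],40)"
```

```text
t 1.43 loc [-0.2227  0.0773  0.2535] F [ 0.2 -0.2  0.6] lean -0.0
shift units(tool now) [-3.46 -2.27 -0.22]
turn units [ 3.65 -9.55 10.05]
shift units(tool after) [-3.27  0.62  2.46]
```

Emit:
{"fn": "move_arm", "kwargs": {
  "deltas": [
    {"linear": [0,0,0],"turn": [0.243,-0.637,0.67],"claw": 1},
    {"linear": [0,0,0],"turn": [0.243,-0.637,0.67],"claw": 1},
    {"linear": [0,0,0],"turn": [0.243,-0.637,0.67],"claw": 1},
    {"linear": [0,0,0],"turn": [0.243,-0.637,0.67],"claw": 1},
    {"linear": [0,0,0],"turn": [0.243,-0.637,0.67],"claw": 1},
    {"linear": [0,0,0],"turn": [0.243,-0.637,0.67],"claw": 1},
    {"linear": [0,0,0],"turn": [0.243,-0.637,0.67],"claw": 1},
    {"linear": [0,0,0],"turn": [0.243,-0.637,0.67],"claw": 1},
    {"linear": [0,0,0],"turn": [0.243,-0.637,0.67],"claw": 1},
    {"linear": [0,0,0],"turn": [0.243,-0.637,0.67],"claw": 1},
    {"linear": [0,0,0],"turn": [0.243,-0.637,0.67],"claw": 1},
    {"linear": [0,0,0],"turn": [0.243,-0.637,0.67],"claw": 1},
    {"linear": [0,0,0],"turn": [0.243,-0.637,0.67],"claw": 1},
    {"linear": [0,0,0],"turn": [0.243,-0.637,0.67],"claw": 1},
    {"linear": [0,0,0],"turn": [0.243,-0.637,0.67],"claw": 1}
  ]
}}

```text
time: 2.68
position: [0.5238, 0.2132, 0.2535]
tool_rot: [1.281, 2.146, -0.466]
ft_force: [0.8, -0.0, -0.3]
grip_width: 0.002
```

```bash
python3 -c "
from h import *
plan([-.049,.096,.165],40)"
```

```text
t 2.68 loc [-0.2245  0.0773  0.2535] F [ 0.8 -0.  -0.3] lean 40.1
shift units(tool now) [-2.57  0.63  6.03]
turn units [-0.    0.04 -0.04]
shift units(tool after) [-2.59  0.62  6.02]
```

Emit:
{"fn": "move_arm", "kwargs": {
  "deltas": [
    {"linear": [-0.257,0.063,0.603],"turn": [0,0,0],"claw": 1},
    {"linear": [-0.257,0.063,0.603],"turn": [0,0,0],"claw": 1},
    {"linear": [-0.257,0.063,0.603],"turn": [0,0,0],"claw": 1},
    {"linear": [-0.257,0.063,0.603],"turn": [0,0,0],"claw": 1},
    {"linear": [-0.257,0.063,0.603],"turn": [0,0,0],"claw": 1},
    {"linear": [-0.257,0.063,0.603],"turn": [0,0,0],"claw": 1},
    {"linear": [-0.257,0.063,0.603],"turn": [0,0,0],"claw": 1},
    {"linear": [-0.257,0.063,0.603],"turn": [0,0,0],"claw": 1},
    {"linear": [-0.257,0.063,0.603],"turn": [0,0,0],"claw": 1},
    {"linear": [-0.257,0.063,0.603],"turn": [0,0,0],"claw": 1},
    {"linear": [0,0,0],"turn": [0,0,0],"claw": 1}
  ]
}}

```text
time: 3.6
position: [0.6242, 0.0628, 0.1632]
tool_rot: [1.284, 2.146, -0.473]
ft_force: [-0.1, -0.8, 0.4]
grip_width: 0.008
```

```bash
cat > snap.py <<'E'
import sys,cv2
from bench import cams
from h import *
n=sys.argv[1];out=[]
for k,(x,y,w,h) in(("top",(250,90,160,200)),("side",(240,90,190,237))):
    im=cams.get_image(k)["image"][y:y+h,x:x+w,::-1];out.append(cv2.resize(im,(400,500),interpolation=2))
cv2.imwrite(f"pics/{n}.png",np.hstack(out))
plan(None)
E
python3 snap.py a
```

```text
t 3.7 loc [-0.0485  0.0958  0.1643] F [ 0.3 -0.3  0.2] lean 40.0
```

View pics/a.png

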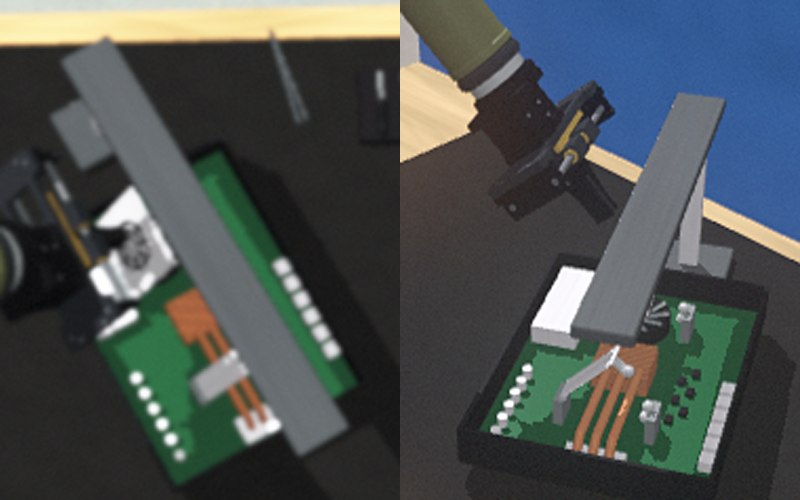

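Emit:
{"fn": "move_arm", "kwargs": {
  "deltas": [
    {"linear": [-0.03,0,0.38],"turn": [0,0,0],"claw": 1},
    {"linear": [-0.03,0,0.38],"turn": [0,0,0],"claw": 1},
    {"linear": [-0.03,0,0.38],"turn": [0,0,0],"claw": 1},
    {"linear": [-0.03,0,0.38],"turn": [0,0,0],"claw": 1},
    {"linear": [-0.02,0,0.3],"turn": [0,0,0],"claw": 1},
    {"linear": [0,0,0.15],"turn": [0,0,0],"claw": 1}
  ]
}}

```text
time: 4.2
position: [0.6442, 0.03, 0.1213]
tool_rot: [1.28, 2.148, -0.467]
ft_force: [-1.0, -0.0, 2.2]
grip_width: 0.001
```

Emit:
{"fn": "move_arm", "kwargs": {
  "deltas": [
    {"linear": [0.02,0,0.15],"turn": [0,0,0],"claw": 1},
    {"linear": [0.02,0,0.15],"turn": [0,0,0],"claw": 1},
    {"linear": [0.025,0,0.15],"turn": [0,0,0],"claw": 1},
    {"linear": [0.025,0,0.15],"turn": [0,0,0],"claw": 1}
  ]
}}

```text
time: 4.53
position: [0.6493, 0.0236, 0.107]
tool_rot: [1.279, 2.149, -0.464]
ft_force: [-0.4, 0.9, 3.6]
grip_width: 0.007
```

```bash
python3 -c "
from h import *
plan([.021,.096,.0716],40)"
```

```text
t 4.53 loc [0.002  0.0971 0.107 ] F [-0.4  0.9  3.6] lean 40.0
shift units(tool now) [ 0.27 -0.04  1.31]
turn units [ 0.02  0.01 -0.01]
shift units(tool after) [ 0.27 -0.04  1.31]
```

Emit:
{"fn": "move_arm", "kwargs": {
  "deltas": [
    {"linear": [0.025,0,0.13],"turn": [0,0,0],"claw": 1},
    {"linear": [0.025,0,0.13],"turn": [0,0,0],"claw": 1},
    {"linear": [0.025,0,0.13],"turn": [0,0,0],"claw": 1},
    {"linear": [0.03,0,0.13],"turn": [0,0,0],"claw": 1}
  ]
}}

```text
time: 4.87
position: [0.653, 0.0167, 0.0929]
tool_rot: [1.279, 2.149, -0.464]
ft_force: [0.3, -0.2, 3.8]
grip_width: 0.01
```

Emit:
{"fn": "move_arm", "kwargs": {
  "deltas": [
    {"linear": [0.03,0,0.12],"turn": [0,0,0],"claw": 1},
    {"linear": [0.03,0,0.12],"turn": [0,0,0],"claw": 1}
  ]
}}

```text
time: 5.03
position: [0.6542, 0.0145, 0.086]
tool_rot: [1.279, 2.15, -0.463]
ft_force: [-2.3, 3.8, 7.2]
grip_width: 0.006
```

Emit:
{"fn": "move_arm", "kwargs": {
  "deltas": [
    {"linear": [0.03,0,0.1],"turn": [0,0,0],"claw": 1},
    {"linear": [0.03,0,0.1],"turn": [0,0,0],"claw": 1}
  ]
}}

```text
time: 5.2
position: [0.6551, 0.0128, 0.08]
tool_rot: [1.279, 2.15, -0.463]
ft_force: [-1.3, 2.1, 3.1]
grip_width: 0.005
```

```bash
python3 -c "
from h import *
plan([.021,.096,.0716],40)"
```

```text
t 5.2 loc [0.0142 0.0971 0.08  ] F [-1.3  2.1  3.1] lean 40.0
shift units(tool now) [ 0.01 -0.04  0.36]
turn units [ 0.02 -0.01 -0.01]
shift units(tool after) [ 0.01 -0.04  0.36]
```

Emit:
{"fn": "move_arm", "kwargs": {
  "deltas": [
    {"linear": [0.035,0,0.06],"turn": [0,0,0],"claw": 1},
    {"linear": [0.035,0,0.06],"turn": [0,0,0],"claw": 1}
  ]
}}

```text
time: 5.37
position: [0.6554, 0.0126, 0.0763]
tool_rot: [1.279, 2.15, -0.463]
ft_force: [-5.3, 5.3, 10.7]
grip_width: 0.004
```

Emit:
{"fn": "move_arm", "kwargs": {
  "deltas": [
    {"linear": [0.04,0,0.055],"turn": [0,0,0],"claw": 1},
    {"linear": [0.04,0,0.055],"turn": [0,0,0],"claw": 1}
  ]
}}

```text
time: 5.53
position: [0.6556, 0.0122, 0.0727]
tool_rot: [1.279, 2.15, -0.464]
ft_force: [-2.7, 2.8, 6.4]
grip_width: 0.01
```

Emit:
{"fn": "move_arm", "kwargs": {
  "deltas": [
    {"linear": [0.04,0,0.055],"turn": [0,0,0],"claw": 1},
    {"linear": [0.04,0,0.055],"turn": [0,0,0],"claw": 1}
  ]
}}

```text
time: 5.7
position: [0.6558, 0.0119, 0.0685]
tool_rot: [1.279, 2.15, -0.463]
ft_force: [-4.8, 3.9, 11.1]
grip_width: 0.006
```

Emit:
{"fn": "move_arm", "kwargs": {
  "deltas": [
    {"linear": [0.04,0,0.05],"turn": [0,0,0],"claw": 1},
    {"linear": [0.02,0,0.025],"turn": [0,0,0],"claw": 1},
    {"linear": [0,0,0],"turn": [0,0,0],"claw": 1}
  ]
}}

```text
time: 5.95
position: [0.6559, 0.0119, 0.0666]
tool_rot: [1.279, 2.149, -0.464]
ft_force: [-8.2, 5.1, 14.9]
grip_width: 0.007
```

Emit:
{"fn": "move_arm", "kwargs": {
  "deltas": [
    {"linear": [0.03,0,0.035],"turn": [0,0,0],"claw": 1},
    {"linear": [0.03,0,0.035],"turn": [0,0,0],"claw": 1},
    {"linear": [0,0,0],"turn": [0,0,0],"claw": 1}
  ]
}}

```text
time: 6.2
position: [0.656, 0.0119, 0.0647]
tool_rot: [1.279, 2.148, -0.464]
ft_force: [-9.5, 6.1, 19.3]
grip_width: 0.005
```

Emit:
{"fn": "move_arm", "kwargs": {
  "deltas": [
    {"linear": [-0.1,0,-0.2],"turn": [0,0,0],"claw": 1},
    {"linear": [0,0,-0.5],"turn": [0,0,0],"claw": 1},
    {"linear": [0,0,-0.7],"turn": [0,0,0],"claw": 1},
    {"linear": [0,0,-0.7],"turn": [0,0,0],"claw": 1},
    {"linear": [0,0,-0.7],"turn": [0,0,0],"claw": 1},
    {"linear": [0,0,-0.7],"turn": [0,0,0],"claw": 1}
  ]
}}

```text
time: 6.7
position: [0.6234, 0.068, 0.1443]
tool_rot: [1.28, 2.15, -0.467]
ft_force: [0.5, 0.4, -0.2]
grip_width: 0.011
```

```bash
python3 snap.py b; python3 -c "
from h import *
plan([-.042,-.078,.158],40)"
```

```text
t 6.8 loc [-0.0516  0.0986  0.1461] F [-0.5  0.7 -1. ] lean 39.9
t 6.8 loc [-0.0516  0.0986  0.1461] F [-0.5  0.7 -1. ] lean 39.9
shift units(tool now) [-0.5  -5.89 -0.14]
turn units [ 0.09 -0.02 -0.  ]
shift units(tool after) [-0.5  -5.89 -0.1 ]
```

View pics/b.png

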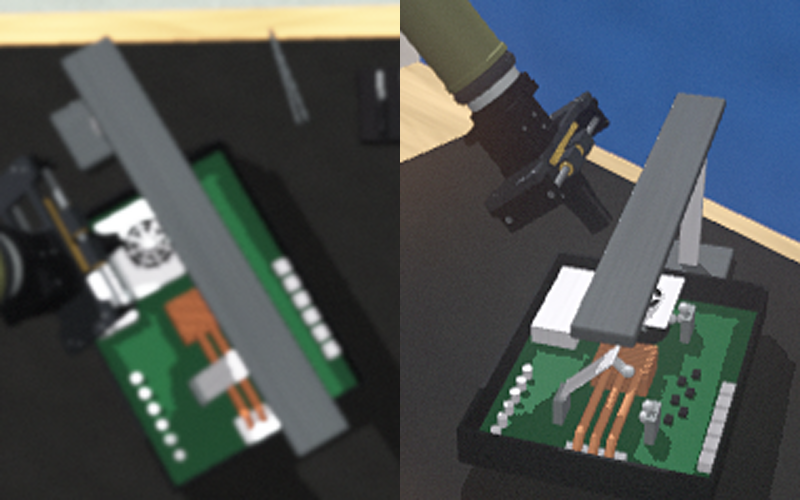

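Emit:
{"fn": "move_arm", "kwargs": {
  "deltas": [
    {"linear": [-0.05,-0.59,-0.01],"turn": [0,0,0],"claw": 1},
    {"linear": [-0.05,-0.59,-0.01],"turn": [0,0,0],"claw": 1},
    {"linear": [-0.05,-0.59,-0.01],"turn": [0,0,0],"claw": 1},
    {"linear": [-0.05,-0.59,-0.01],"turn": [0,0,0],"claw": 1},
    {"linear": [-0.05,-0.59,-0.01],"turn": [0,0,0],"claw": 1},
    {"linear": [-0.05,-0.59,-0.01],"turn": [0,0,0],"claw": 1},
    {"linear": [-0.05,-0.59,-0.01],"turn": [0,0,0],"claw": 1},
    {"linear": [-0.05,-0.59,-0.01],"turn": [0,0,0],"claw": 1},
    {"linear": [-0.05,-0.59,-0.01],"turn": [0,0,0],"claw": 1},
    {"linear": [-0.05,-0.59,-0.01],"turn": [0,0,0],"claw": 1},
    {"linear": [0,0,0],"turn": [0,0,0],"claw": 1}
  ]
}}

```text
time: 7.72
position: [0.4701, -0.028, 0.1546]
tool_rot: [1.283, 2.15, -0.471]
ft_force: [-0.3, -0.2, -0.0]
grip_width: 0.004
```

```bash
python3 snap.py c; python3 -c "
from h import *
plan([-.0034,-.078,.1117],40)"
```

```text
t 7.82 loc [-0.0387 -0.0814  0.1556] F [ 0.1  0.2 -0.1] lean 40.0
t 7.82 loc [-0.0387 -0.0814  0.1556] F [ 0.1  0.2 -0.1] lean 40.0
shift units(tool now) [0.04 0.11 1.88]
turn units [-0.01 -0.   -0.01]
shift units(tool after) [0.04 0.11 1.88]
```

View pics/c.png

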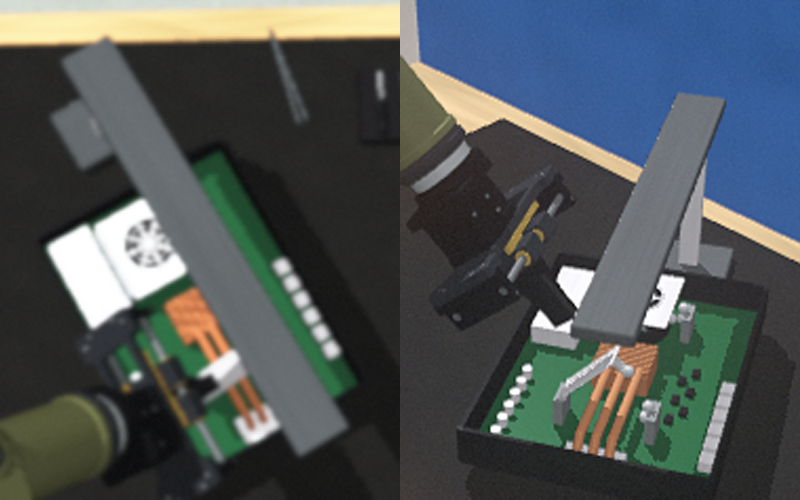

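Emit:
{"fn": "move_arm", "kwargs": {
  "deltas": [
    {"linear": [0.01,0.02,0.38],"turn": [0,0,0],"claw": 1},
    {"linear": [0.01,0.02,0.38],"turn": [0,0,0],"claw": 1},
    {"linear": [0.01,0.02,0.38],"turn": [0,0,0],"claw": 1},
    {"linear": [0.01,0.02,0.36],"turn": [0,0,0],"claw": 1},
    {"linear": [0,0.02,0.23],"turn": [0,0,0],"claw": 1},
    {"linear": [0,0,0.15],"turn": [0,0,0],"claw": 1}
  ]
}}

```text
time: 8.32
position: [0.4934, -0.0552, 0.1117]
tool_rot: [1.28, 2.149, -0.467]
ft_force: [-0.1, -0.1, -0.4]
grip_width: 0.005
```

Emit:
{"fn": "move_arm", "kwargs": {
  "deltas": [
    {"linear": [0.005,0,0.15],"turn": [0,0,0],"claw": 1},
    {"linear": [0.005,0,0.15],"turn": [0,0,0],"claw": 1},
    {"linear": [0.005,0,0.15],"turn": [0,0,0],"claw": 1},
    {"linear": [0.01,0,0.15],"turn": [0,0,0],"claw": 1}
  ]
}}

```text
time: 8.65
position: [0.499, -0.0642, 0.0985]
tool_rot: [1.279, 2.149, -0.464]
ft_force: [-0.6, -0.1, 2.5]
grip_width: 0.002
```

```bash
python3 -c "
from h import *
plan([.024,-.078,.0716],40)"
```

```text
t 8.65 loc [ 0.0074 -0.0769  0.0985] F [-0.6 -0.1  2.5] lean 40.0
shift units(tool now) [ 0.16 -0.04  1.04]
turn units [ 0.02  0.01 -0.02]
shift units(tool after) [ 0.15 -0.04  1.04]
```

Emit:
{"fn": "move_arm", "kwargs": {
  "deltas": [
    {"linear": [0.02,0,0.12],"turn": [0,0,0],"claw": 1},
    {"linear": [0.02,0,0.12],"turn": [0,0,0],"claw": 1},
    {"linear": [0.02,0,0.12],"turn": [0,0,0],"claw": 1}
  ]
}}

```text
time: 8.9
position: [0.5016, -0.0691, 0.089]
tool_rot: [1.279, 2.149, -0.464]
ft_force: [0.3, 1.1, 3.2]
grip_width: 0.006
```

Emit:
{"fn": "move_arm", "kwargs": {
  "deltas": [
    {"linear": [0.03,0,0.1],"turn": [0,0,0],"claw": 1},
    {"linear": [0.03,0,0.1],"turn": [0,0,0],"claw": 1}
  ]
}}

```text
time: 9.07
position: [0.5026, -0.0707, 0.0832]
tool_rot: [1.279, 2.149, -0.463]
ft_force: [-2.9, 4.1, 7.5]
grip_width: 0.004
```

Emit:
{"fn": "move_arm", "kwargs": {
  "deltas": [
    {"linear": [0.03,0,0.08],"turn": [0,0,0],"claw": 1},
    {"linear": [0.03,0,0.08],"turn": [0,0,0],"claw": 1}
  ]
}}

```text
time: 9.23
position: [0.5034, -0.0722, 0.0783]
tool_rot: [1.279, 2.149, -0.463]
ft_force: [-4.0, 4.2, 8.3]
grip_width: 0.005
```

```bash
python3 -c "
from h import *
plan([.024,-.078,.0716],40)"
```

```text
t 9.23 loc [ 0.0166 -0.0768  0.0783] F [-4.   4.2  8.3] lean 40.0
shift units(tool now) [-0.05 -0.04  0.33]
turn units [ 0.03  0.   -0.01]
shift units(tool after) [-0.05 -0.04  0.33]
```

Emit:
{"fn": "move_arm", "kwargs": {
  "deltas": [
    {"linear": [0.035,0,0.06],"turn": [0,0,0],"claw": 1},
    {"linear": [0.035,0,0.06],"turn": [0,0,0],"claw": 1}
  ]
}}

```text
time: 9.4
position: [0.5037, -0.0723, 0.0747]
tool_rot: [1.279, 2.149, -0.464]
ft_force: [-9.0, 8.3, 16.2]
grip_width: 0.002
```

Emit:
{"fn": "move_arm", "kwargs": {
  "deltas": [
    {"linear": [0.035,0,0.05],"turn": [0,0,0],"claw": 1},
    {"linear": [0.035,0,0.05],"turn": [0,0,0],"claw": 1}
  ]
}}

```text
time: 9.57
position: [0.5039, -0.0728, 0.0713]
tool_rot: [1.279, 2.149, -0.464]
ft_force: [-3.3, 2.2, 8.2]
grip_width: 0.003
```

Emit:
{"fn": "move_arm", "kwargs": {
  "deltas": [
    {"linear": [0.03,0,0.04],"turn": [0,0,0],"claw": 1},
    {"linear": [0.03,0,0.04],"turn": [0,0,0],"claw": 1}
  ]
}}

```text
time: 9.73
position: [0.5041, -0.0732, 0.0681]
tool_rot: [1.279, 2.149, -0.464]
ft_force: [-5.0, 4.0, 12.1]
grip_width: 0.009
```

Force peaked at about 16 N then dropped, so the strap has snapped. I'll press slightly more to be sure.

Emit:
{"fn": "move_arm", "kwargs": {
  "deltas": [
    {"linear": [0.03,0,0.04],"turn": [0,0,0],"claw": 1},
    {"linear": [0.03,0,0.04],"turn": [0,0,0],"claw": 1},
    {"linear": [0,0,0],"turn": [0,0,0],"claw": 1}
  ]
}}

```text
time: 9.98
position: [0.5043, -0.0733, 0.0657]
tool_rot: [1.278, 2.148, -0.464]
ft_force: [-6.9, 5.6, 16.8]
grip_width: 0.007
```

Emit:
{"fn": "move_arm", "kwargs": {
  "deltas": [
    {"linear": [-0.1,0,-0.2],"turn": [0,0,0],"claw": 1},
    {"linear": [0,0,-0.5],"turn": [0,0,0],"claw": 1},
    {"linear": [0,0,-0.7],"turn": [0,0,0],"claw": 1},
    {"linear": [0,0,-0.8],"turn": [0,0,0],"claw": 1},
    {"linear": [0,0,-0.8],"turn": [0,0,0],"claw": 1},
    {"linear": [0,0,-0.8],"turn": [0,0,0],"claw": 1},
    {"linear": [0,0,-0.8],"turn": [0,0,0],"claw": 1},
    {"linear": [0,0,-0.8],"turn": [0,0,0],"claw": 1},
    {"linear": [0,0,-0.6],"turn": [0,0,0],"claw": 1},
    {"linear": [0,0,0],"turn": [0,0,0],"claw": 1},
    {"linear": [0,0,0],"turn": [0,0,0],"claw": 1}
  ]
}}

```text
time: 10.9
position: [0.4496, 0.0261, 0.204]
tool_rot: [1.279, 2.15, -0.463]
ft_force: [-0.5, 0.1, 1.0]
grip_width: 0.005
```

```bash
python3 snap.py d
python3 - <<'E'
from h import *
from bench import cams
r=cams.get_image("side")["image"];a=d["side"]["image"]
df=(np.abs(r.astype(int)-a).max(2)>60).astype(np.uint8)
for n,(x,y,w,h) in dict(dish=(135,220,50,40),cleaner=(480,310,45,70),driver=(350,380,105,85)).items(): print(n,df[y:y+h,x:x+w].sum())
E
```

```text
t 11.0 loc [-0.0944 -0.0785  0.203 ] F [-0.1 -0.2 -0.1] lean 40.0
dish 0
cleaner 0
driver 0
```

View pics/d.png

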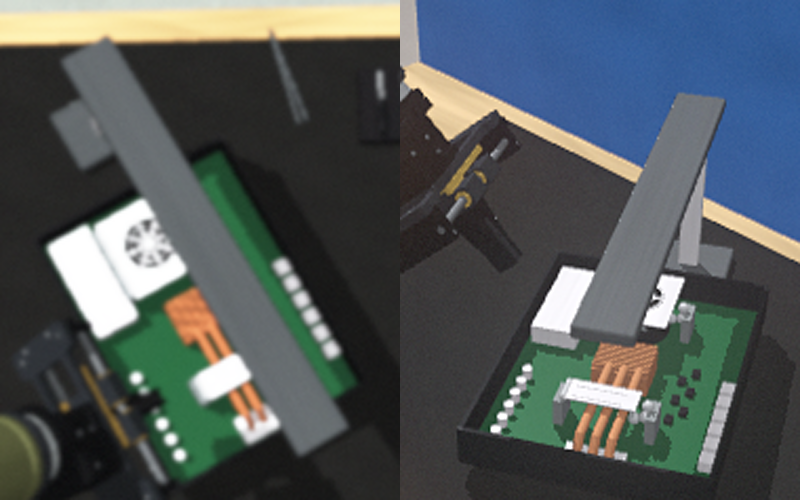

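Run:
```python
from h import *
f=lambda l:((proj("side",wor(l))-[240,90])/[.475,.474]+[400,0]).round(0)
for n,hx,L,ys in(("strap",-.046,.074,(-.092,-.063)),("fan",-.063,.088,(.049,.145))):
  for th in(0,.15): print(n,th,[f([hx+L*np.cos(th)-.003*np.sin(th),y,.0625+L*np.sin(th)+.003*np.cos(th)]) for y in ys])
```

```text
strap 0 [array([629., 410.]), array([636., 392.])]
strap 0.15 [array([628., 401.]), array([635., 383.])]
fan 0 [array([659., 327.]), array([678., 278.])]
fan 0.15 [array([658., 316.]), array([678., 268.])]
```

```bash
python3 -c "
from bench import ctrl
print(ctrl.close_job())"
```

```text
the job is handed in; nothing more can be done
None
```

I pressed both the fan cover and the heat-pipe strap fully shut, and handed the job in at about 11 s of the 42 s allowed.

- **Pressing:** I closed the gripper, leaned the tool 40° and came in under the lamp bar from the hinge side. Both parts went through the half-shut notch and then snapped home. The highest readings, taken at the end of each short move, were about 22 N total on the fan cover and 20 N on the strap. The limit is 40 N.
- **Shut check:** In the last side picture, the free-end corners of both parts match the shut position rather than half-shut (0.15 rad), judged by eye on the picture. Tool height and force while pressing also agreed with both being fully flat.
- **Clearances:** The arm ended clear, with wrist force near zero. The dish, screwdriver and bottle showed no change in the side view. I saw no sign of touching the lamp, and no check failed or disagreed.

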